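# Put three strayed pipe fittings back in their own sale cartons

### The arm

A 6-joint arm with a two-finger parallel gripper is mounted at the origin on the work surface. World frame = base frame: x ahead of the robot, y to its left, z up, the work surface at z = 0. Lengths are in m, angles in rad, forces in N, time in s.
With the tool pointing down it reaches from about 0.3 to 0.85 m from the base axis. Payload 5.4 kg.
Tool frame: the origin (TCP) lies at the very end of the fingers, on their centre line; the grasp point (between the pads) lies behind it (manip.hold_point_z is the z of the grasp point in the tool frame, in m); z points along the fingers, y is the line along which they close (so a half turn about z gives the same grasp; the last joint's range is limited). The gripper opens to 85 mm and grips with 20 to 120 N. Pads are 22 mm wide; open, the fingers measure 114 mm over their backs; the gripper's body (76 mm by 85 mm) begins 54 mm behind the grasp point. The pads swing forward as they close: fully open they stand 13 mm farther back than shut.
Start: joints at [0.991, 0.158, 1.597, -0, 1.386, -0.21], TCP at [0.208, 0.536, 0.231] pointing down, gripper open.
Joint ranges: [-2.91, 2.91], [-0.94, 2.29], [0.18, 2.7], [-1.29, 4.43], [0.17, 2.64], [-3, 3]. Speed limits (rad/s): [2.57, 2.57, 3.14, 3.14, 3.14, 3.14].

### API

Orientations are given as a unit quaternion [w, x, y, z].
In Python, from workcell import manip gives the robot as it stands.
- The arm moves only by the shell command python3 -m creep 'ROWS' [FORCE]. ROWS is JSON, a list of rows, each an object of numbers: "hand": the closure, from -1 (fully open) to 1 (shut); "dx", "dy", "dz": the shift along the world's x, y, z in units of 0.2 m (1.0 is 0.2 m); "rx", "ry", "rz": the turn, a rotation vector about the world's x, y, z in units of pi rad (1.0 is pi rad). A call has exactly 10 rows; each row is the pose to reach, as a shift and turn from the pose commanded when the call began, turning the shorter way round; what a row does not reach only later rows make up. A row lasts 1/10 s, in which the tool goes at most 50 mm and 8.59 degrees, less where a joint would pass 70% of its speed; a pose out of reach is approached as far as the arm can. A call with a number of a shift or a turn outside -1 to 1 is refused whole. A call with a gripper value outside its range is refused whole. The fingers move at their own pace and stop on an object; FORCE is the grip in N (left out, the last holds). Time passes only in rows, so rows that repeat a pose let the fingers close, or fill a call up. It gives the time, the measured TCP pose, the force, the opening and the grip force at its end, in the units of the state.
- manip.read_state(): the state, without advancing time (a new reading comes with each control period).
- manip.get_image(name): name is "scene" or "side" or "wrist"; returns the picture (400x640x3 uint8, blue, green, red); there is no depth.
- manip.camera_params(name): a dict with "K" (3x3 intrinsics, pixels), "position" and "orientation" of the camera in the world. Camera axes: x right, y up, looking along -z (the intrinsics and any distortion apply to the point x, -y, -z); pixel columns grow to the right and rows downward; lengths in m; the calibration is good to about 2 mm. A picture is of the moment at which its call begins: read the wrist's pose just before it. camera_params takes no time and is no camera call; for the wrist camera it gives the pose at the moment of the call.
- manip.finish_job(): hands the job in; it is judged then, once.
The state is a dict: "t": time; "joint_pos": joint angles; "joint_velocities": joint speeds; "joint_torque": joint torques, N m; "ee_pos": TCP position; "ee_rot": TCP orientation; "ft_force": force on the tool from outside, world axes, zero at the start; "moment": the same for the moment, N m; "gripper_width": finger opening in m; "finger_force": force on a finger pad.
Only numpy, scipy, OpenCV 4.12 (cv2) and the standard library are available. Lean on these libraries where they do the work, as an engineer would, in place of code of your own. Each camera call takes 0.05 s, during which the arm holds its last target. There are 200 camera calls.

### The job

On the sale table, three partitioned cartons each hold one kind of steel pipe fitting (straight pipe nipples, tees, and unions with a hexagonal nut), but visitors have put one of each kind back into the wrong carton. Put the three strays right, so that each carton holds three of a kind, every fitting standing upright on the floor of its own cell; a cell takes only one fitting, so the empty cardboard lid is there to park one meanwhile. Leave the lid empty at the end, and do not shift the lantern, the glass jar or the wrench.

Things in the scene. Friction and masses are not known exactly. Their poses are not given: they have to be found in the camera images.
- nipple_center (a point): Stray pipe nipple: plain straight steel tube, threaded ends, dark bore, 42 mm diameter, 100 mm tall, standing on end, about 0.33 kg. Point: on its axis, half-way up (50 mm above its underside); z up along the axis. Grip from above anywhere on the upper half, in any direction.
- tee_center (a point): Stray steel tee, standing on one end of its run: 76 mm tall, run 35 mm in diameter, 40 mm at the collars (top and bottom 14 mm); side branch, 40 mm thick, level at mid-height, ends 36 mm from the axis. About 0.36 kg. Point: on the run's axis, half-way up; z up, x along the branch. Grip the top collar, 22 to 27 mm above the point, fingers closing along y.
- union_center (a point): Stray steel union standing on end, 76 mm tall, about 0.42 kg. Hexagonal nut, 52 mm across flats, from 36 to 64 mm above the underside; round hub below (42 mm) and collar above (39 mm). Point: on the axis, half-way up; z up, y square to two of the nut's flats. Grip the nut across these flats, 12 to 15 mm above the point.
- nipple_cell (a point): Place for the nipple, in the carton of nipples. Fixed carton: row of three cells 92 x 92 mm inside, 96 mm apart, walls 4 mm thick and 34 mm high. Point: centre of the cell's floor (its top face, 4 mm above the table); x along the row, away from the robot, z up. It is the cell nearest the robot; two nipples stand fast in the cells 96 and 192 mm along +x, tops 104 mm above the table.
- tee_cell (a point): Place for the tee, in the carton of tees. Fixed carton: row of three cells 92 x 92 mm inside, 96 mm apart, walls 4 mm thick and 34 mm high. Point: centre of the cell's floor (its top face, 4 mm above the table); x along the row, away from the robot, z up. It is the cell nearest the robot; two tees stand fast in the cells 96 and 192 mm along +x, tops 80 mm above the table.
- union_cell (a point): Place for the union, in the carton of unions. Fixed carton: row of three cells 92 x 92 mm inside, 96 mm apart, walls 4 mm thick and 34 mm high. Point: centre of the cell's floor (its top face, 4 mm above the table); x along the row, away from the robot, z up. It is the middle cell; two unions stand fast in the cells 96 mm along +x and -x, tops 80 mm above the table.
- lid_in (a point): Free spot: empty shallow cardboard lid fixed on the table, 150 mm (x) by 128 mm (y) outside, rim 14 mm high, 4 mm thick. Point: centre of its floor, 4 mm above the table; z up.
- lantern: Bystander: dark green camping lantern with clear chimney, 136 mm across, 240 mm tall, loose. Origin: centre of its underside.
- jar: Bystander: lidded glass jar, 74 mm across, 115 mm tall, loose. Origin: centre of its underside.
- wrench: Bystander: steel wrench 200 mm long lying flat along its x axis, loose. Origin: under its middle.
Things that resemble listed ones, but are neither listed nor needed, are in the scene too. Leave any blue look-alike of the part that bears tee_center alone.

How it is judged:
At the end, for the whole second after the job is handed in: Nipple, tee and union each stand in the remaining cell of the carton of their own kind: axis within 38 mm of the cell's centre, on its floor within 5 mm, upright within 0.1 rad, at rest. The lid is then empty. Lantern, jar and wrench were never moved more than 20 mm (horizontal distance between nipple_center and nipple_cell below 0.038 m and z of nipple_center in the frame of nipple_cell between 0.045 and 0.055 m and angle between each of nipple_center, tee_center, union_center's own z axis and vertical below 0.1 rad and linear speed of each of nipple, tee, union below 0.02 m/s and horizontal distance between tee_center and tee_cell below 0.038 m and z of tee_center in the frame of tee_cell between 0.033 and 0.043 m and horizontal distance between union_center and union_cell below 0.038 m and z of union_center in the frame of union_cell between 0.033 and 0.043 m); the robot touches nothing.
It fails at once if the lantern is shifted by more than 20 mm (distance of lantern from where it was at the start of the episode above 0.02 m).
It fails at once if the jar is shifted by more than 20 mm (distance of jar from where it was at the start of the episode above 0.02 m).
It fails at once if the wrench is shifted by more than 20 mm (distance of wrench from where it was at the start of the episode above 0.02 m).
It also fails if it takes over 125 s, if anything falls off the work surface, if the arm or the gripper's body presses on something with over 40 N, if the wrist force passes 120 N, or if a joint passes its speed limit or range.

## Working session

There is one attempt and no reset: what is moved stays moved. The work goes in short steps, Python scripts to look and compute and a shell command to move; the robot and the scene stay as the last step left them, time stands still between calls to the robot, and variables do not carry over. Pictures are saved under pics/ and viewed, at most 14 in all, crops included, and the job is handed in when it is done.

```bash
mkdir -p pics; python3 - <<'E'
from workcell import manip
import cv2
for n in ("scene","side","wrist"):
    im=manip.get_image(n); cv2.imwrite(f"pics/{n}0.png",im)
    p=manip.camera_params(n); print(n,p)
print(manip.hold_point_z, manip.read_state())
E
```

```text
scene {'K': array([[394.50842803,   0.        , 320.14584841],
       [  0.        , 394.50842803, 194.59080955],
       [  0.        ,   0.        ,   1.        ]]), 'position': array([ 1.12087692, -0.29736194,  0.9829344 ]), 'orientation': array([0.80185839, 0.27393985, 0.17589484, 0.50104001])}
side {'K': array([[486.91869945,   0.        , 315.77452874],
       [  0.        , 486.91869945, 199.21722144],
       [  0.        ,   0.        ,   1.        ]]), 'position': array([ 0.29569267, -1.05974223,  1.05121718]), 'orientation': array([ 0.91228862,  0.40084761, -0.03467445, -0.07647448])}
wrist {'K': array([[305.39128642,   0.        , 322.17257737],
       [  0.        , 305.39128642, 199.18139589],
       [  0.        ,   0.        ,   1.        ]]), 'position': array([0.1415495 , 0.56038829, 0.3730187 ]), 'orientation': array([ 0.81685656, -0.11528875, -0.07882096,  0.55967948])}
-0.0187 {'t': 0.15, 'joint_pos': array([ 9.90876725e-01,  1.58944915e-01,  1.59794195e+00, -9.28802539e-06,
        1.38619921e+00, -2.10124963e-01]), 'joint_velocities': array([-1.41738356e-03, -3.52034062e-03, -2.21967620e-03,  2.89822202e-04,
        9.04605221e-04,  9.86097175e-05]), 'joint_torque': array([ 2.73253809e-04, -3.96380174e+01, -3.31784713e+01, -2.18824575e-04,
        5.48671742e-03,  1.31370345e-05]), 'ee_pos': array([0.20759385, 0.53571909, 0.23052076]), 'ee_rot': array([-2.83143010e-04,  1.83844712e-01,  9.82955016e-01, -6.90962067e-04]), 'ft_force': array([ 0.36693093,  0.43811157, -0.43710477]), 'moment': array([0.05480692, 0.01902617, 0.03491808]), 'finger_force': 0.0, 'gripper_width': 0.0852838741480163}
```

View pics/scene0.png

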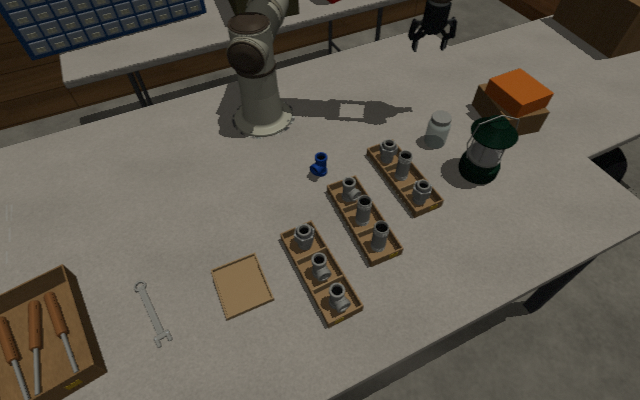

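View pics/side0.png

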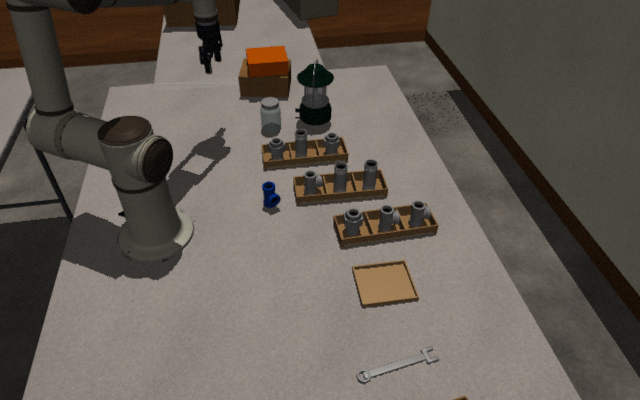

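Scene: three cartons run away from the robot. The tee carton is nearest the lid, with a union in its near cell at scene px (304,236). The nipple carton is in the middle, with a tee in its near cell at (349,190). The union carton is by the jar, with a nipple in its middle cell at (404,165). The blue tee at (319,165) is the look-alike, to be left alone. The lid is at (242,287). In the side view the same items are at (352,222), (311,182), (301,143), (269,195) and (385,284).

```bash
python3 - <<'E'
import cv2
a=cv2.imread("pics/scene0.png")[130:330,200:450]; cv2.imwrite("pics/sc.png",cv2.resize(a,None,fx=3,fy=3,interpolation=cv2.INTER_CUBIC)[:600])
b=cv2.imread("pics/side0.png")[120:310,250:450]; cv2.imwrite("pics/si.png",cv2.resize(b,(800*200//267,570),interpolation=cv2.INTER_CUBIC) if 0 else cv2.resize(b,None,fx=3,fy=3,interpolation=cv2.INTER_CUBIC))
E
```

```text
(no output)
```

View pics/sc.png

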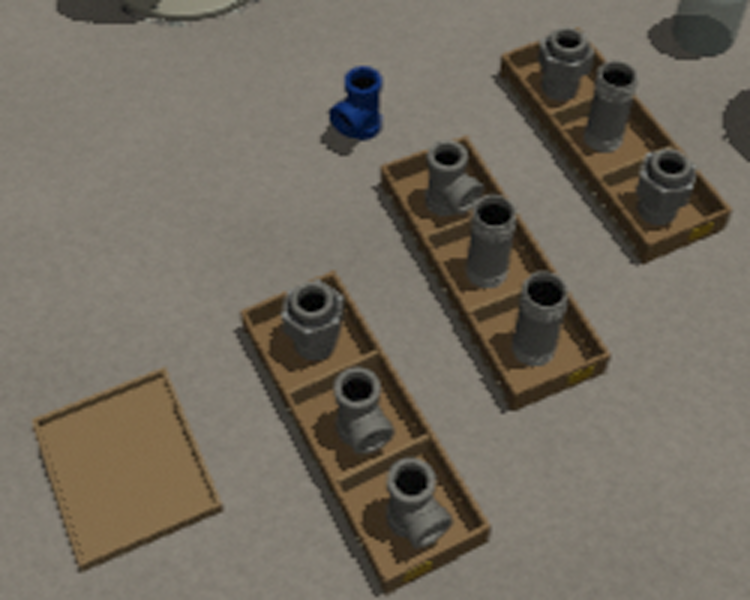

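View pics/si.png

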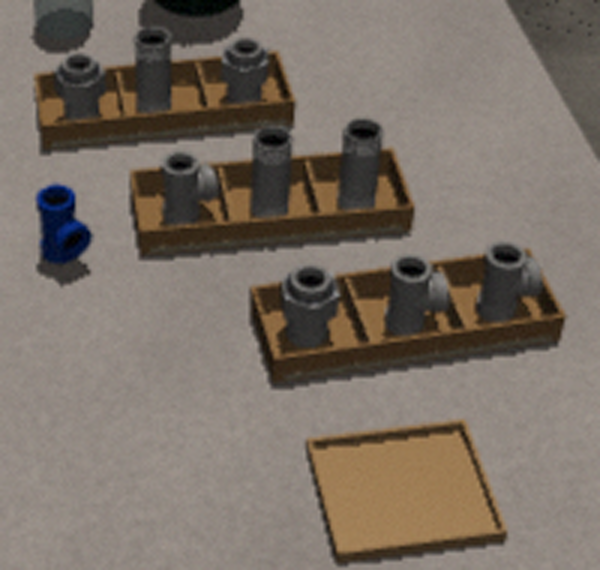

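Crops: the gray fittings match the description. The stray union has a hex nut (sc crop 312,299). The stray tee is gray with its branch toward lower right (447,155), and the blue one at (357,105) is excluded. The stray nipple is plain (617,76).

```bash
cat > h.py <<'E'
import numpy as np
from scipy.spatial.transform import Rotation as R
from workcell import manip
def cam(n):
    p=manip.camera_params(n); q=p["orientation"]
    return p["K"],p["position"],R.from_quat(q[[1,2,3,0]])
def ray(c,uv):
    K,o,r=c; d=np.linalg.solve(K,[uv[0],uv[1],1.]); return o,r.apply([d[0],-d[1],-d[2]])
def plane(c,uv,z):
    o,d=ray(c,uv); return o+d*(z-o[2])/d[2]
def tri(c1,u1,c2,u2):
    o,d=ray(c1,u1);p,e=ray(c2,u2)
    s=np.linalg.lstsq(np.c_[d,-e],p-o,rcond=None)[0]
    return (o+d*s[0]+p+e*s[1])/2
def proj(c,P):
    K,o,r=c; v=r.inv().apply(np.asarray(P)-o); w=K@[v[0],-v[1],-v[2]]; return w[:2]/w[2]
E
python3 - <<'E'
from h import *
np.set_printoptions(precision=4,suppress=True)
S,D=cam("scene"),cam("side")
A=dict(Ustray=((312,299),(311,277),.08),T1=((357,387),(410,268),.08),T2=((412,480),(506,254),.08),
Tstray=((447,155),(180,161),.08),N1=((494,212),(273,138),.104),N2=((545,291),(363,131),.104),
U1=((568,42),(80,67),.08),Nstray=((617,76),(153,39),.104),U2=((671,163),(246,49),.08),
l1=((36,421),(308,440),.014),l2=((163,373),None,.014))
A.pop('l2');A.update(lidA=((163,373),(308,440),.014),lidB=((221,508),(464,424),.014),lidC=((83,569),(505,538),.014),lidD=((36,421),(338,558),.014));A.pop('l1')
for k,(a,b,z) in A.items():
    a=(a[0]/3-.33+200,a[1]/3-.33+130); b=(b[0]/3-.33+250,b[1]/3-.33+120)
    print(k,tri(S,a,D,b),plane(S,a,z)[:2],plane(D,b,z)[:2])
E
```

```text
Ustray [ 0.5716 -0.0886  0.0805] [ 0.5712 -0.0884] [ 0.5718 -0.0882]
T1 [ 0.6692 -0.0903  0.0784] [ 0.6701 -0.0907] [ 0.6686 -0.0918]
T2 [ 0.7664 -0.0874  0.0793] [ 0.7666 -0.0875] [ 0.7661 -0.0882]
Tstray [0.4758 0.1022 0.0811] [0.4755 0.1022] [0.4758 0.1043]
N1 [0.5726 0.0981 0.1031] [0.5729 0.0979] [0.5724 0.0966]
N2 [0.6681 0.0954 0.1019] [0.669  0.0947] [0.6674 0.0926]
U1 [0.391  0.2961 0.075 ] [0.3936 0.2941] [0.391  0.2872]
Nstray [0.4757 0.298  0.1017] [0.4768 0.2971] [0.4755 0.2936]
U2 [0.5823 0.2951 0.0783] [0.5821 0.2954] [0.5822 0.2907]
lidA [ 0.5415 -0.2302  0.0113] [ 0.5445 -0.2315] [ 0.54   -0.2307]
lidB [ 0.6886 -0.2314  0.008 ] [ 0.6913 -0.2319] [ 0.6863 -0.236 ]
lidC [ 0.6865 -0.3565  0.0033] [ 0.6906 -0.3553] [ 0.6829 -0.3644]
lidD [ 0.5374 -0.3536  0.0063] [ 0.5404 -0.3519] [ 0.5366 -0.3606]
```

```bash
python3 - <<'E'
from h import *
np.set_printoptions(precision=4,suppress=True)
S,D=cam("scene"),cam("side")
print("lantern",tri(S,(492,130),D,(316,72)),plane(S,(481,170),.02),plane(D,(316,115),.02))
print("jar",plane(S,(437,142),.0),plane(D,(271,128),.0))
print("teebranch",plane(S,(467/3+199.7,192/3+129.7),.042),plane(D,(207/3+249.7,183/3+119.7),.042))
E
python3 -m creep '[{"hand":-1,"dz":0.1,"dx":0.2,"dy":-0.2,"rz":0.04},{"hand":-1,"dz":0.1,"dx":0.4,"dy":-0.4,"rz":0.08},{"hand":-1,"dz":0.1,"dx":0.6,"dy":-0.6,"rz":0.118},{"hand":-1,"dz":0.1,"dx":0.8,"dy":-0.8,"rz":0.118},{"hand":-1,"dz":0.1,"dx":1,"dy":-1,"rz":0.118},{"hand":-1,"dz":0.1,"dx":1,"dy":-1,"rz":0.118},{"hand":-1,"dz":0.1,"dx":1,"dy":-1,"rz":0.118},{"hand":-1,"dz":0.1,"dx":1,"dy":-1,"rz":0.118},{"hand":-1,"dz":0.1,"dx":1,"dy":-1,"rz":0.118},{"hand":-1,"dz":0.1,"dx":1,"dy":-1,"rz":0.118}]' 40
```

```text
lantern [0.5683 0.5178 0.1985] [0.5799 0.5363 0.02  ] [0.5669 0.5211 0.02  ]
jar [0.3968 0.502  0.    ] [0.3886 0.4912 0.    ]
teebranch [0.5003 0.114  0.042 ] [0.5055 0.1086 0.042 ]validation failed for argument at $[0]...
```

```bash
python3 -m creep '[{"hand":-1,"dx":0.2,"dy":-0.2,"dz":0.1,"rx":0,"ry":0,"rz":0.04},{"hand":-1,"dx":0.4,"dy":-0.4,"dz":0.1,"rx":0,"ry":0,"rz":0.08},{"hand":-1,"dx":0.6,"dy":-0.6,"dz":0.1,"rx":0,"ry":0,"rz":0.118},{"hand":-1,"dx":0.8,"dy":-0.8,"dz":0.1,"rx":0,"ry":0,"rz":0.118},{"hand":-1,"dx":1,"dy":-1,"dz":0.1,"rx":0,"ry":0,"rz":0.118},{"hand":-1,"dx":1,"dy":-1,"dz":0.1,"rx":0,"ry":0,"rz":0.118},{"hand":-1,"dx":1,"dy":-1,"dz":0.1,"rx":0,"ry":0,"rz":0.118},{"hand":-1,"dx":1,"dy":-1,"dz":0.1,"rx":0,"ry":0,"rz":0.118},{"hand":-1,"dx":1,"dy":-1,"dz":0.1,"rx":0,"ry":0,"rz":0.118},{"hand":-1,"dx":1,"dy":-1,"dz":0.1,"rx":0,"ry":0,"rz":0.118}]' 40; python3 -m creep --help | head -30
```

```text
t: 1.15
ee_pos: [0.4069, 0.337, 0.2512]
ee_rot: [-0.0, -0.001, 1.0, 0.0]
ft_force: [0.2, 0.2, -0.6]
gripper_width: 0.0853
finger_force: 0.0invalid input: not JSON, or not a number
```

```bash
python3 -m creep '[{"hand":-1,"dx":0.2,"dy":-0.1,"dz":0,"rx":0,"ry":0,"rz":0},{"hand":-1,"dx":0.345,"dy":-0.195,"dz":0,"rx":0,"ry":0,"rz":0},{"hand":-1,"dx":0.345,"dy":-0.195,"dz":0,"rx":0,"ry":0,"rz":0},{"hand":-1,"dx":0.345,"dy":-0.195,"dz":-0.15,"rx":0,"ry":0,"rz":0},{"hand":-1,"dx":0.345,"dy":-0.195,"dz":-0.35,"rx":0,"ry":0,"rz":0},{"hand":-1,"dx":0.345,"dy":-0.195,"dz":-0.55,"rx":0,"ry":0,"rz":0},{"hand":-1,"dx":0.345,"dy":-0.195,"dz":-0.75,"rx":0,"ry":0,"rz":0},{"hand":-1,"dx":0.345,"dy":-0.195,"dz":-0.9,"rx":0,"ry":0,"rz":0},{"hand":-1,"dx":0.345,"dy":-0.195,"dz":-0.925,"rx":0,"ry":0,"rz":0},{"hand":-1,"dx":0.345,"dy":-0.195,"dz":-0.925,"rx":0,"ry":0,"rz":0}]'
python3 -m creep '[{"hand":1,"dx":0,"dy":0,"dz":0,"rx":0,"ry":0,"rz":0},{"hand":1,"dx":0,"dy":0,"dz":0,"rx":0,"ry":0,"rz":0},{"hand":1,"dx":0,"dy":0,"dz":0,"rx":0,"ry":0,"rz":0},{"hand":1,"dx":0,"dy":0,"dz":0,"rx":0,"ry":0,"rz":0},{"hand":1,"dx":0,"dy":0,"dz":0,"rx":0,"ry":0,"rz":0},{"hand":1,"dx":0,"dy":0,"dz":0,"rx":0,"ry":0,"rz":0},{"hand":1,"dx":0,"dy":0,"dz":0,"rx":0,"ry":0,"rz":0},{"hand":1,"dx":0,"dy":0,"dz":0,"rx":0,"ry":0,"rz":0},{"hand":1,"dx":0,"dy":0,"dz":0,"rx":0,"ry":0,"rz":0},{"hand":1,"dx":0,"dy":0,"dz":0,"rx":0,"ry":0,"rz":0}]' 60
```

```text
t: 2.15
ee_pos: [0.4757, 0.2978, 0.066]
ee_rot: [-0.001, -0.001, 1.0, -0.0]
ft_force: [1.0, 0.7, -0.6]
gripper_width: 0.0856
finger_force: 0.0
t: 3.15
ee_pos: [0.4781, 0.2977, 0.0682]
ee_rot: [0.001, -0.0, 1.0, 0.001]
ft_force: [-1.3, 1.9, 7.0]
gripper_width: 0.0403
finger_force: 60.1
```

```bash
python3 -m creep '[{"hand":1,"dx":0,"dy":0,"dz":0.15,"rx":0,"ry":0,"rz":0},{"hand":1,"dx":0,"dy":0,"dz":0.35,"rx":0,"ry":0,"rz":0},{"hand":1,"dx":0,"dy":0,"dz":0.55,"rx":0,"ry":0,"rz":0},{"hand":1,"dx":0,"dy":0,"dz":0.7,"rx":0,"ry":0,"rz":0},{"hand":1,"dx":0,"dy":-0.15,"dz":0.75,"rx":0,"ry":0,"rz":0},{"hand":1,"dx":0.1,"dy":-0.35,"dz":0.75,"rx":0,"ry":0,"rz":0},{"hand":1,"dx":0.2,"dy":-0.55,"dz":0.75,"rx":0,"ry":0,"rz":0},{"hand":1,"dx":0.3,"dy":-0.75,"dz":0.75,"rx":0,"ry":0,"rz":0},{"hand":1,"dx":0.4,"dy":-0.95,"dz":0.75,"rx":0,"ry":0,"rz":0},{"hand":1,"dx":0.4,"dy":-1,"dz":0.75,"rx":0,"ry":0,"rz":0}]'
python3 -m creep '[{"hand":1,"dx":0,"dy":-0.1,"dz":0,"rx":0,"ry":0,"rz":0},{"hand":1,"dx":0,"dy":-0.2,"dz":0,"rx":0,"ry":0,"rz":0},{"hand":1,"dx":0.1,"dy":-0.3,"dz":0,"rx":0,"ry":0,"rz":0},{"hand":1,"dx":0.1,"dy":-0.4,"dz":0,"rx":0,"ry":0,"rz":0},{"hand":1,"dx":0.2,"dy":-0.5,"dz":0,"rx":0,"ry":0,"rz":0},{"hand":1,"dx":0.2,"dy":-0.6,"dz":0,"rx":0,"ry":0,"rz":0},{"hand":1,"dx":0.295,"dy":-0.7,"dz":0,"rx":0,"ry":0,"rz":0},{"hand":1,"dx":0.295,"dy":-0.8,"dz":0,"rx":0,"ry":0,"rz":0},{"hand":1,"dx":0.295,"dy":-0.9,"dz":0,"rx":0,"ry":0,"rz":0},{"hand":1,"dx":0.295,"dy":-1,"dz":0,"rx":0,"ry":0,"rz":0}]'
```

```text
t: 4.15
ee_pos: [0.5583, 0.0928, 0.216]
ee_rot: [0.0, 0.002, 1.0, -0.001]
ft_force: [-0.3, 1.3, -3.0]
gripper_width: 0.0405
finger_force: 62.0
t: 5.15
ee_pos: [0.6153, -0.103, 0.2156]
ee_rot: [-0.001, -0.001, 1.0, 0.0]
ft_force: [0.3, 0.1, -4.0]
gripper_width: 0.0407
finger_force: 62.0
```

```bash
python3 -m creep '[{"hand":1,"dx":0,"dy":-0.15,"dz":0,"rx":0,"ry":0,"rz":0},{"hand":1,"dx":0,"dy":-0.35,"dz":0,"rx":0,"ry":0,"rz":0},{"hand":1,"dx":0,"dy":-0.55,"dz":0,"rx":0,"ry":0,"rz":0},{"hand":1,"dx":0,"dy":-0.75,"dz":0,"rx":0,"ry":0,"rz":0},{"hand":1,"dx":0,"dy":-0.9,"dz":0,"rx":0,"ry":0,"rz":0},{"hand":1,"dx":0,"dy":-0.955,"dz":0,"rx":0,"ry":0,"rz":0},{"hand":1,"dx":0,"dy":-0.955,"dz":-0.1,"rx":0,"ry":0,"rz":0},{"hand":1,"dx":0,"dy":-0.955,"dz":-0.25,"rx":0,"ry":0,"rz":0},{"hand":1,"dx":0,"dy":-0.955,"dz":-0.4,"rx":0,"ry":0,"rz":0},{"hand":1,"dx":0,"dy":-0.955,"dz":-0.55,"rx":0,"ry":0,"rz":0}]'
python3 -m creep '[{"hand":1,"dx":0,"dy":0,"dz":-0.05,"rx":0,"ry":0,"rz":0},{"hand":1,"dx":0,"dy":0,"dz":-0.1,"rx":0,"ry":0,"rz":0},{"hand":1,"dx":0,"dy":0,"dz":-0.14,"rx":0,"ry":0,"rz":0},{"hand":1,"dx":0,"dy":0,"dz":-0.16,"rx":0,"ry":0,"rz":0},{"hand":1,"dx":0,"dy":0,"dz":-0.18,"rx":0,"ry":0,"rz":0},{"hand":1,"dx":0,"dy":0,"dz":-0.19,"rx":0,"ry":0,"rz":0},{"hand":1,"dx":0,"dy":0,"dz":-0.19,"rx":0,"ry":0,"rz":0},{"hand":1,"dx":0,"dy":0,"dz":-0.19,"rx":0,"ry":0,"rz":0},{"hand":1,"dx":0,"dy":0,"dz":-0.19,"rx":0,"ry":0,"rz":0},{"hand":1,"dx":0,"dy":0,"dz":-0.19,"rx":0,"ry":0,"rz":0}]'
```

```text
t: 6.15
ee_pos: [0.6157, -0.2924, 0.1049]
ee_rot: [-0.0, -0.001, 1.0, 0.001]
ft_force: [-0.3, -0.8, -3.0]
gripper_width: 0.0408
finger_force: 62.0
t: 7.15
ee_pos: [0.616, -0.294, 0.0686]
ee_rot: [0.0, -0.0, 1.0, -0.0]
ft_force: [0.2, 0.4, -3.0]
gripper_width: 0.0406
finger_force: 62.0
```

```bash
python3 -m creep '[{"hand":1,"dx":0,"dy":0,"dz":-0.01,"rx":0,"ry":0,"rz":0},{"hand":1,"dx":0,"dy":0,"dz":-0.01,"rx":0,"ry":0,"rz":0},{"hand":-1,"dx":0,"dy":0,"dz":-0.01,"rx":0,"ry":0,"rz":0},{"hand":-1,"dx":0,"dy":0,"dz":-0.01,"rx":0,"ry":0,"rz":0},{"hand":-1,"dx":0,"dy":0,"dz":-0.01,"rx":0,"ry":0,"rz":0},{"hand":-1,"dx":0,"dy":0,"dz":-0.01,"rx":0,"ry":0,"rz":0},{"hand":-1,"dx":0,"dy":0,"dz":-0.01,"rx":0,"ry":0,"rz":0},{"hand":-1,"dx":0,"dy":0,"dz":-0.01,"rx":0,"ry":0,"rz":0},{"hand":-1,"dx":0,"dy":0,"dz":-0.01,"rx":0,"ry":0,"rz":0},{"hand":-1,"dx":0,"dy":0,"dz":-0.01,"rx":0,"ry":0,"rz":0}]'
python3 -m creep '[{"hand":-1,"dx":0,"dy":0,"dz":0.1,"rx":0,"ry":0,"rz":0},{"hand":-1,"dx":0,"dy":0,"dz":0.3,"rx":0,"ry":0,"rz":0},{"hand":-1,"dx":0,"dy":0,"dz":0.5,"rx":0,"ry":0,"rz":0},{"hand":-1,"dx":0,"dy":0,"dz":0.7,"rx":0,"ry":0,"rz":0},{"hand":-1,"dx":0,"dy":0.1,"dz":0.9,"rx":0,"ry":0,"rz":0},{"hand":-1,"dx":-0.1,"dy":0.3,"dz":0.9,"rx":0,"ry":0,"rz":0},{"hand":-1,"dx":-0.2,"dy":0.5,"dz":0.9,"rx":0,"ry":0,"rz":0},{"hand":-1,"dx":-0.22,"dy":0.7,"dz":0.9,"rx":0,"ry":0,"rz":0},{"hand":-1,"dx":-0.22,"dy":0.9,"dz":0.9,"rx":0,"ry":0,"rz":0},{"hand":-1,"dx":-0.22,"dy":1,"dz":0.9,"rx":0,"ry":0,"rz":0}]'
python3 - <<'E'
from h import *
import cv2
c=cam("wrist");im=manip.get_image("wrist")
cv2.imwrite("pics/w1.png",im)
import pickle;pickle.dump((c[0],c[1],c[2].as_quat()),open("w1.pkl","wb"));print(c[1])
cv2.imwrite("pics/s1.png",manip.get_image("side")[110:310,230:450])
E
```

```text
t: 8.15
ee_pos: [0.6158, -0.2939, 0.0663]
ee_rot: [-0.0, -0.0, 1.0, 0.0]
ft_force: [-0.4, -0.6, 0.2]
gripper_width: 0.0855
finger_force: 0.0
t: 9.15
ee_pos: [0.5714, -0.0909, 0.2466]
ee_rot: [0.0, -0.002, 1.0, 0.0]
ft_force: [0.7, -1.1, 0.3]
gripper_width: 0.0855
finger_force: 0.0
[ 0.50044101 -0.09220453  0.38903812]
```

View pics/w1.png

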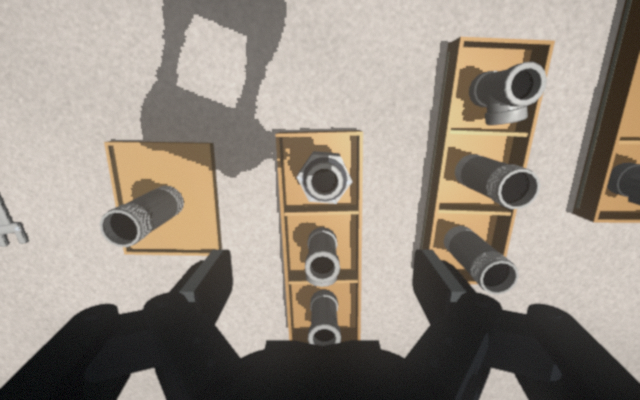

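Wrist view: the nipple stands in the lid with its top at (122,225). The union's top is at (325,180), in the near cell of the tee carton. The stray tee is at (525,83) with its branch end at (508,110). I'm enlarging the union and tee for the nut and branch angles.

```bash
python3 - <<'E'
import cv2,numpy as np
im=cv2.imread("pics/w1.png")
f=lambda a:cv2.resize(a,None,fx=5,fy=5,interpolation=cv2.INTER_CUBIC)
cv2.imwrite("pics/w1c.png",np.hstack([f(im[140:215,285:365]),f(im[50:125,465:545])]))
E
```

```text
(no output)
```

View pics/w1c.png

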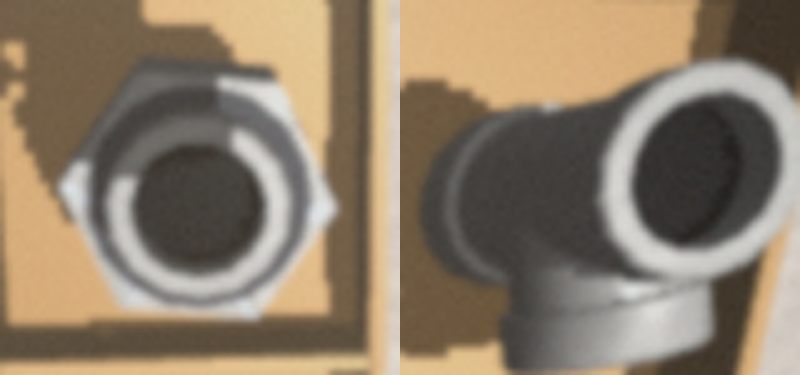

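```bash
python3 - <<'E'
from h import *
import pickle
np.set_printoptions(precision=4,suppress=True)
K,o,q=pickle.load(open("w1.pkl","rb"));c=(K,o,R.from_quat(q))
px=lambda u,v,x0,y0:(x0+(u-2)/5,y0+(v-2)/5)
V=np.array([plane(c,px(u,v,285,140),.068)[:2] for u,v in [(143,60),(275,75),(335,208),(260,318),(120,305),(62,190)]])
print(V,V.mean(0),np.linalg.norm(V-V.mean(0),axis=1)*1e3)
a=np.degrees(np.arctan2(*(V-V.mean(0)).T[::-1]));print(a, a%60)
print("top",plane(c,px(198,207,285,140),.08))
t=plane(c,px(700-400,168,465,50),.08);b=plane(c,px(608-400,330,465,50),.042)
print(t,b,b-t,np.degrees(np.arctan2(*(b-t)[1::-1])),np.linalg.norm((b-t)[:2]))
E
```

```text
[[ 0.5414 -0.1008]
 [ 0.5445 -0.0731]
 [ 0.573  -0.0596]
 [ 0.5978 -0.0753]
 [ 0.5949 -0.1061]
 [ 0.5692 -0.1183]] [ 0.5701 -0.0888] [31.1006 30.1389 29.3933 30.7854 30.1618 29.4341]
[-157.4655  148.4124   84.3815   26.041   -34.803   -91.7613] [22.5345 28.4124 24.3815 26.041  25.197  28.2387]
top [ 0.5702 -0.0892  0.08  ]
[0.4745 0.1008 0.08  ] [0.5047 0.1106 0.042 ] [ 0.0302  0.0098 -0.038 ] 17.915583905034687 0.03175499676214734
```

```bash
python3 -m creep '[{"hand":-1,"dx":0,"dy":0.01,"dz":0,"rx":0,"ry":0,"rz":0.04},{"hand":-1,"dx":0,"dy":0.01,"dz":0,"rx":0,"ry":0,"rz":0.08},{"hand":-1,"dx":0,"dy":0.01,"dz":-0.1,"rx":0,"ry":0,"rz":0.12},{"hand":-1,"dx":0,"dy":0.01,"dz":-0.2,"rx":0,"ry":0,"rz":0.144},{"hand":-1,"dx":0,"dy":0.01,"dz":-0.35,"rx":0,"ry":0,"rz":0.144},{"hand":-1,"dx":0,"dy":0.01,"dz":-0.5,"rx":0,"ry":0,"rz":0.144},{"hand":-1,"dx":0,"dy":0.01,"dz":-0.65,"rx":0,"ry":0,"rz":0.144},{"hand":-1,"dx":0,"dy":0.01,"dz":-0.8,"rx":0,"ry":0,"rz":0.144},{"hand":-1,"dx":0,"dy":0.01,"dz":-0.95,"rx":0,"ry":0,"rz":0.144},{"hand":-1,"dx":0,"dy":0.01,"dz":-1,"rx":0,"ry":0,"rz":0.144}]'
python3 - <<'E'
from workcell import manip
import numpy as np
s=[manip.read_state()["ee_pos"] for _ in range(3)];print(s)
E
```

```text
t: 10.25
ee_pos: [0.5694, -0.0922, 0.0428]
ee_rot: [-0.003, -0.224, 0.975, 0.002]
ft_force: [-0.1, 0.2, -0.0]
gripper_width: 0.0856
finger_force: 0.0
[array([ 0.56940792, -0.09217408,  0.04278277]), array([ 0.56940792, -0.09217408,  0.04278277]), array([ 0.56940792, -0.09217408,  0.04278277])]
```

```bash
python3 -m creep '[{"hand":-1,"dx":0,"dy":0.01,"dz":-0.025,"rx":0,"ry":0,"rz":0},{"hand":-1,"dx":0,"dy":0.01,"dz":-0.025,"rx":0,"ry":0,"rz":0},{"hand":1,"dx":0,"dy":0.01,"dz":-0.025,"rx":0,"ry":0,"rz":0},{"hand":1,"dx":0,"dy":0.01,"dz":-0.025,"rx":0,"ry":0,"rz":0},{"hand":1,"dx":0,"dy":0.01,"dz":-0.025,"rx":0,"ry":0,"rz":0},{"hand":1,"dx":0,"dy":0.01,"dz":-0.025,"rx":0,"ry":0,"rz":0},{"hand":1,"dx":0,"dy":0.01,"dz":-0.025,"rx":0,"ry":0,"rz":0},{"hand":1,"dx":0,"dy":0.01,"dz":-0.025,"rx":0,"ry":0,"rz":0},{"hand":1,"dx":0,"dy":0.01,"dz":-0.025,"rx":0,"ry":0,"rz":0},{"hand":1,"dx":0,"dy":0.01,"dz":-0.025,"rx":0,"ry":0,"rz":0}]' 60
```

```text
t: 11.25
ee_pos: [0.5729, -0.0899, 0.043]
ee_rot: [0.001, -0.225, 0.974, -0.0]
ft_force: [-0.8, 1.8, 5.7]
gripper_width: 0.0511
finger_force: 63.9
```

```bash
python3 -m creep '[{"hand":1,"dx":0,"dy":0,"dz":0.1,"rx":0,"ry":0,"rz":0},{"hand":1,"dx":0,"dy":0,"dz":0.25,"rx":0,"ry":0,"rz":0},{"hand":1,"dx":0,"dy":0,"dz":0.45,"rx":0,"ry":0,"rz":0},{"hand":1,"dx":0,"dy":0,"dz":0.65,"rx":0,"ry":0,"rz":0},{"hand":1,"dx":0,"dy":0,"dz":0.8,"rx":0,"ry":0,"rz":0},{"hand":1,"dx":0,"dy":0.2,"dz":0.8,"rx":0,"ry":0,"rz":0},{"hand":1,"dx":-0.1,"dy":0.4,"dz":0.8,"rx":0,"ry":0,"rz":0},{"hand":1,"dx":-0.2,"dy":0.6,"dz":0.8,"rx":0,"ry":0,"rz":0},{"hand":1,"dx":-0.3,"dy":0.8,"dz":0.8,"rx":0,"ry":0,"rz":0},{"hand":1,"dx":-0.4,"dy":0.96,"dz":0.8,"rx":0,"ry":0,"rz":0}]'
python3 -m creep '[{"hand":1,"dx":0,"dy":0.16,"dz":0,"rx":0,"ry":0,"rz":0},{"hand":1,"dx":0,"dy":0.36,"dz":0,"rx":0,"ry":0,"rz":0},{"hand":1,"dx":0,"dy":0.56,"dz":0,"rx":0,"ry":0,"rz":0},{"hand":1,"dx":0,"dy":0.76,"dz":0,"rx":0,"ry":0,"rz":0},{"hand":1,"dx":-0.02,"dy":0.96,"dz":0,"rx":0,"ry":0,"rz":0},{"hand":1,"dx":-0.02,"dy":0.96,"dz":0,"rx":0,"ry":0,"rz":0},{"hand":1,"dx":-0.02,"dy":0.96,"dz":-0.15,"rx":0,"ry":0,"rz":0},{"hand":1,"dx":-0.02,"dy":0.96,"dz":-0.3,"rx":0,"ry":0,"rz":0},{"hand":1,"dx":-0.02,"dy":0.96,"dz":-0.45,"rx":0,"ry":0,"rz":0},{"hand":1,"dx":-0.02,"dy":0.96,"dz":-0.5,"rx":0,"ry":0,"rz":0}]'
```

```text
t: 12.25
ee_pos: [0.49, 0.104, 0.2005]
ee_rot: [-0.001, -0.225, 0.974, 0.0]
ft_force: [0.5, 0.9, -4.9]
gripper_width: 0.0511
finger_force: 64.7
t: 13.25
ee_pos: [0.4846, 0.2926, 0.097]
ee_rot: [-0.004, -0.225, 0.974, -0.001]
ft_force: [-1.8, 0.3, -5.1]
gripper_width: 0.051
finger_force: 64.9
```

```bash
python3 -m creep '[{"hand":1,"dx":0.01,"dy":0.01,"dz":-0.06,"rx":0,"ry":0,"rz":0},{"hand":1,"dx":0.01,"dy":0.01,"dz":-0.12,"rx":0,"ry":0,"rz":0},{"hand":1,"dx":0.01,"dy":0.01,"dz":-0.18,"rx":0,"ry":0,"rz":0},{"hand":1,"dx":0.01,"dy":0.01,"dz":-0.22,"rx":0,"ry":0,"rz":0},{"hand":1,"dx":0.01,"dy":0.01,"dz":-0.24,"rx":0,"ry":0,"rz":0},{"hand":1,"dx":0.01,"dy":0.01,"dz":-0.26,"rx":0,"ry":0,"rz":0},{"hand":1,"dx":0.01,"dy":0.01,"dz":-0.27,"rx":0,"ry":0,"rz":0},{"hand":1,"dx":0.01,"dy":0.01,"dz":-0.275,"rx":0,"ry":0,"rz":0},{"hand":1,"dx":0.01,"dy":0.01,"dz":-0.28,"rx":0,"ry":0,"rz":0},{"hand":1,"dx":0.01,"dy":0.01,"dz":-0.28,"rx":0,"ry":0,"rz":0}]'
```

```text
t: 14.25
ee_pos: [0.49, 0.2962, 0.0455]
ee_rot: [0.0, -0.225, 0.974, 0.0]
ft_force: [-0.2, 0.5, -4.3]
gripper_width: 0.0505
finger_force: 65.1
```

Still bearing full weight; lower a few more millimetres.

```bash
python3 -m creep '[{"hand":1,"dx":0,"dy":0,"dz":-0.005,"rx":0,"ry":0,"rz":0},{"hand":1,"dx":0,"dy":0,"dz":-0.01,"rx":0,"ry":0,"rz":0},{"hand":1,"dx":0,"dy":0,"dz":-0.015,"rx":0,"ry":0,"rz":0},{"hand":1,"dx":0,"dy":0,"dz":-0.015,"rx":0,"ry":0,"rz":0},{"hand":1,"dx":0,"dy":0,"dz":-0.02,"rx":0,"ry":0,"rz":0},{"hand":1,"dx":0,"dy":0,"dz":-0.02,"rx":0,"ry":0,"rz":0},{"hand":1,"dx":0,"dy":0,"dz":-0.02,"rx":0,"ry":0,"rz":0},{"hand":1,"dx":0,"dy":0,"dz":-0.02,"rx":0,"ry":0,"rz":0},{"hand":1,"dx":0,"dy":0,"dz":-0.02,"rx":0,"ry":0,"rz":0},{"hand":1,"dx":0,"dy":0,"dz":-0.02,"rx":0,"ry":0,"rz":0}]'
```

```text
t: 15.25
ee_pos: [0.4902, 0.2963, 0.043]
ee_rot: [0.0, -0.225, 0.974, -0.0]
ft_force: [-5.0, -1.6, 10.7]
gripper_width: 0.0508
finger_force: 67.0
```

```bash
python3 -m creep '[{"hand":-1,"dx":0,"dy":0,"dz":0.005,"rx":0,"ry":0,"rz":0},{"hand":-1,"dx":0,"dy":0,"dz":0.005,"rx":0,"ry":0,"rz":0},{"hand":-1,"dx":0,"dy":0,"dz":0.005,"rx":0,"ry":0,"rz":0},{"hand":-1,"dx":0,"dy":0,"dz":0.005,"rx":0,"ry":0,"rz":0},{"hand":-1,"dx":0,"dy":0,"dz":0.005,"rx":0,"ry":0,"rz":0},{"hand":-1,"dx":0,"dy":0,"dz":0.1,"rx":0,"ry":0,"rz":0},{"hand":-1,"dx":0,"dy":0,"dz":0.25,"rx":0,"ry":0,"rz":0},{"hand":-1,"dx":0,"dy":0,"dz":0.45,"rx":0,"ry":0,"rz":0},{"hand":-1,"dx":0,"dy":0,"dz":0.65,"rx":0,"ry":0,"rz":0},{"hand":-1,"dx":0,"dy":0,"dz":0.8,"rx":0,"ry":0,"rz":0}]'
python3 -m creep '[{"hand":-1,"dx":0,"dy":-0.16,"dz":0.15,"rx":0,"ry":0,"rz":-0.044},{"hand":-1,"dx":0,"dy":-0.36,"dz":0.15,"rx":0,"ry":0,"rz":-0.044},{"hand":-1,"dx":-0.07,"dy":-0.56,"dz":0.15,"rx":0,"ry":0,"rz":-0.044},{"hand":-1,"dx":-0.07,"dy":-0.76,"dz":0.15,"rx":0,"ry":0,"rz":-0.044},{"hand":-1,"dx":-0.07,"dy":-0.9,"dz":0.15,"rx":0,"ry":0,"rz":-0.044},{"hand":-1,"dx":-0.07,"dy":-0.97,"dz":0.15,"rx":0,"ry":0,"rz":-0.044},{"hand":-1,"dx":-0.07,"dy":-0.97,"dz":0.15,"rx":0,"ry":0,"rz":-0.044},{"hand":-1,"dx":-0.07,"dy":-0.97,"dz":0.15,"rx":0,"ry":0,"rz":-0.044},{"hand":-1,"dx":-0.07,"dy":-0.97,"dz":0.15,"rx":0,"ry":0,"rz":-0.044},{"hand":-1,"dx":-0.07,"dy":-0.97,"dz":0.15,"rx":0,"ry":0,"rz":-0.044}]'
python3 - <<'E'
from h import *
import cv2
c=cam("wrist");im=manip.get_image("wrist")
cv2.imwrite("pics/w2.png",im)
import pickle;pickle.dump((c[0],c[1],c[2].as_quat()),open("w2.pkl","wb"));print(c[1])
E
```

```text
t: 16.25
ee_pos: [0.4906, 0.2964, 0.2042]
ee_rot: [0.001, -0.225, 0.974, 0.0]
ft_force: [1.0, -0.2, 0.8]
gripper_width: 0.0853
finger_force: 0.0
t: 17.25
ee_pos: [0.4758, 0.1032, 0.2312]
ee_rot: [-0.0, -0.158, 0.987, 0.0]
ft_force: [0.2, -0.4, -0.1]
gripper_width: 0.0854
finger_force: 0.0
[0.40840963 0.08018283 0.37367749]
```

View pics/w2.png

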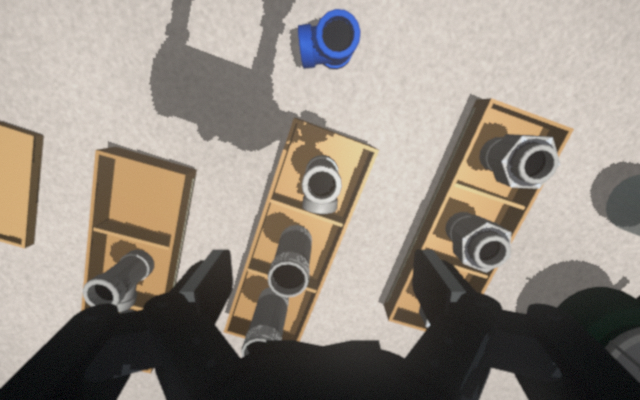

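The union stands upright in its middle cell at (485,250). The stray gray tee is at (322,185), with its branch pointing straight down the image, so the fingers already close across it. The blue tee at (330,40) stays well clear.

```bash
python3 - <<'E'
from h import *
import pickle
np.set_printoptions(precision=4,suppress=True)
K,o,q=pickle.load(open("w2.pkl","rb"));c=(K,o,R.from_quat(q))
t=plane(c,(322,184),.08);b=plane(c,(320,210),.055);print(t,b,np.degrees(np.arctan2(*(b-t)[1::-1])))
print("union",plane(c,(487,250),.08),"U1",plane(c,(537,163),.08))
print("tee cell corners", [plane(c,p,.034)[:2] for p in ((97,150),(195,170),(182,240),(93,226))])
E
```

```text
[0.4741 0.1021 0.08  ] [0.5082 0.111  0.055 ] 14.641341078236078
union [0.4878 0.2894 0.08  ] U1 [0.3894 0.2936 0.08  ]
tee cell corners [array([ 0.5252, -0.1427]), array([ 0.5136, -0.0353]), array([ 0.6026, -0.033 ]), array([ 0.6176, -0.1366])]
```

```bash
python3 -m creep '[{"hand":-1,"dx":-0.005,"dy":-0.005,"dz":-0.1,"rx":0,"ry":0,"rz":0},{"hand":-1,"dx":-0.005,"dy":-0.005,"dz":-0.25,"rx":0,"ry":0,"rz":0},{"hand":-1,"dx":-0.005,"dy":-0.005,"dz":-0.4,"rx":0,"ry":0,"rz":0},{"hand":-1,"dx":-0.005,"dy":-0.005,"dz":-0.55,"rx":0,"ry":0,"rz":0},{"hand":-1,"dx":-0.005,"dy":-0.005,"dz":-0.7,"rx":0,"ry":0,"rz":0},{"hand":-1,"dx":-0.005,"dy":-0.005,"dz":-0.82,"rx":0,"ry":0,"rz":0},{"hand":-1,"dx":-0.005,"dy":-0.005,"dz":-0.88,"rx":0,"ry":0,"rz":0},{"hand":-1,"dx":-0.005,"dy":-0.005,"dz":-0.91,"rx":0,"ry":0,"rz":0},{"hand":-1,"dx":-0.005,"dy":-0.005,"dz":-0.91,"rx":0,"ry":0,"rz":0},{"hand":-1,"dx":-0.005,"dy":-0.005,"dz":-0.91,"rx":0,"ry":0,"rz":0}]'
python3 -m creep '[{"hand":1,"dx":0,"dy":0,"dz":0,"rx":0,"ry":0,"rz":0},{"hand":1,"dx":0,"dy":0,"dz":0,"rx":0,"ry":0,"rz":0},{"hand":1,"dx":0,"dy":0,"dz":0,"rx":0,"ry":0,"rz":0},{"hand":1,"dx":0,"dy":0,"dz":0,"rx":0,"ry":0,"rz":0},{"hand":1,"dx":0,"dy":0,"dz":0,"rx":0,"ry":0,"rz":0},{"hand":1,"dx":0,"dy":0,"dz":0,"rx":0,"ry":0,"rz":0},{"hand":1,"dx":0,"dy":0,"dz":0,"rx":0,"ry":0,"rz":0},{"hand":1,"dx":0,"dy":0,"dz":0,"rx":0,"ry":0,"rz":0},{"hand":1,"dx":0,"dy":0,"dz":0,"rx":0,"ry":0,"rz":0},{"hand":1,"dx":0,"dy":0,"dz":0,"rx":0,"ry":0,"rz":0}]' 60
```

```text
t: 18.3
ee_pos: [0.4759, 0.1012, 0.0505]
ee_rot: [0.001, -0.157, 0.988, -0.0]
ft_force: [0.2, 0.4, 0.1]
gripper_width: 0.0851
finger_force: 0.0
t: 19.3
ee_pos: [0.4755, 0.1012, 0.0501]
ee_rot: [0.001, -0.157, 0.988, -0.0]
ft_force: [-1.3, 1.2, 5.8]
gripper_width: 0.0385
finger_force: 59.9
```

```bash
python3 -m creep '[{"hand":1,"dx":0,"dy":0,"dz":0.1,"rx":0,"ry":0,"rz":0},{"hand":1,"dx":0,"dy":0,"dz":0.25,"rx":0,"ry":0,"rz":0},{"hand":1,"dx":0,"dy":0,"dz":0.4,"rx":0,"ry":0,"rz":0},{"hand":1,"dx":0,"dy":-0.05,"dz":0.55,"rx":0,"ry":0,"rz":0},{"hand":1,"dx":0,"dy":-0.2,"dz":0.6,"rx":0,"ry":0,"rz":0},{"hand":1,"dx":0.1,"dy":-0.4,"dz":0.6,"rx":0,"ry":0,"rz":0},{"hand":1,"dx":0.2,"dy":-0.58,"dz":0.6,"rx":0,"ry":0,"rz":0},{"hand":1,"dx":0.3,"dy":-0.75,"dz":0.6,"rx":0,"ry":0,"rz":0},{"hand":1,"dx":0.4,"dy":-0.9,"dz":0.6,"rx":0,"ry":0,"rz":0},{"hand":1,"dx":0.48,"dy":-0.955,"dz":0.6,"rx":0,"ry":0,"rz":0}]'
python3 -m creep '[{"hand":1,"dx":0,"dy":0,"dz":0,"rx":0,"ry":0,"rz":0},{"hand":1,"dx":0,"dy":0,"dz":-0.1,"rx":0,"ry":0,"rz":0},{"hand":1,"dx":0,"dy":0,"dz":-0.2,"rx":0,"ry":0,"rz":0},{"hand":1,"dx":0,"dy":0,"dz":-0.3,"rx":0,"ry":0,"rz":0},{"hand":1,"dx":0,"dy":0,"dz":-0.4,"rx":0,"ry":0,"rz":0},{"hand":1,"dx":0,"dy":0,"dz":-0.5,"rx":0,"ry":0,"rz":0},{"hand":1,"dx":0,"dy":0,"dz":-0.56,"rx":0,"ry":0,"rz":0},{"hand":1,"dx":0,"dy":0,"dz":-0.58,"rx":0,"ry":0,"rz":0},{"hand":1,"dx":0,"dy":0,"dz":-0.59,"rx":0,"ry":0,"rz":0},{"hand":1,"dx":0,"dy":0,"dz":-0.59,"rx":0,"ry":0,"rz":0}]'
```

```text
t: 20.3
ee_pos: [0.5707, -0.0928, 0.1677]
ee_rot: [-0.001, -0.155, 0.988, 0.0]
ft_force: [0.1, 0.5, -4.1]
gripper_width: 0.0379
finger_force: 61.4
t: 21.3
ee_pos: [0.5712, -0.0899, 0.0519]
ee_rot: [0.0, -0.157, 0.988, -0.0]
ft_force: [-0.2, -0.6, -5.0]
gripper_width: 0.0382
finger_force: 61.7
```

Lower until the weight comes off, release, lift and start towards the lid.

```bash
python3 -m creep '[{"hand":1,"dx":0,"dy":0,"dz":-0.005,"rx":0,"ry":0,"rz":0},{"hand":1,"dx":0,"dy":0,"dz":-0.01,"rx":0,"ry":0,"rz":0},{"hand":1,"dx":0,"dy":0,"dz":-0.015,"rx":0,"ry":0,"rz":0},{"hand":1,"dx":0,"dy":0,"dz":-0.015,"rx":0,"ry":0,"rz":0},{"hand":1,"dx":0,"dy":0,"dz":-0.015,"rx":0,"ry":0,"rz":0},{"hand":1,"dx":0,"dy":0,"dz":-0.015,"rx":0,"ry":0,"rz":0},{"hand":1,"dx":0,"dy":0,"dz":-0.015,"rx":0,"ry":0,"rz":0},{"hand":1,"dx":0,"dy":0,"dz":-0.015,"rx":0,"ry":0,"rz":0},{"hand":1,"dx":0,"dy":0,"dz":-0.015,"rx":0,"ry":0,"rz":0},{"hand":1,"dx":0,"dy":0,"dz":-0.015,"rx":0,"ry":0,"rz":0}]'
```

```text
t: 22.3
ee_pos: [0.5719, -0.0901, 0.0502]
ee_rot: [0.001, -0.157, 0.988, -0.0]
ft_force: [-2.3, 2.1, 5.8]
gripper_width: 0.0382
finger_force: 62.3
```

```bash
python3 -m creep '[{"hand":-1,"dx":0,"dy":0,"dz":0.005,"rx":0,"ry":0,"rz":0},{"hand":-1,"dx":0,"dy":0,"dz":0.005,"rx":0,"ry":0,"rz":0},{"hand":-1,"dx":0,"dy":0,"dz":0.005,"rx":0,"ry":0,"rz":0},{"hand":-1,"dx":0,"dy":0,"dz":0.005,"rx":0,"ry":0,"rz":0},{"hand":-1,"dx":0,"dy":0,"dz":0.005,"rx":0,"ry":0,"rz":0},{"hand":-1,"dx":0,"dy":0,"dz":0.1,"rx":0,"ry":0,"rz":0},{"hand":-1,"dx":0,"dy":0,"dz":0.3,"rx":0,"ry":0,"rz":0},{"hand":-1,"dx":0,"dy":0,"dz":0.5,"rx":0,"ry":0,"rz":0},{"hand":-1,"dx":0,"dy":0,"dz":0.7,"rx":0,"ry":0,"rz":0},{"hand":-1,"dx":0,"dy":0,"dz":0.9,"rx":0,"ry":0,"rz":0}]'
python3 -m creep '[{"hand":-1,"dx":0,"dy":-0.2,"dz":0,"rx":0,"ry":0,"rz":-0.03},{"hand":-1,"dx":0.1,"dy":-0.4,"dz":0,"rx":0,"ry":0,"rz":-0.07},{"hand":-1,"dx":0.2,"dy":-0.6,"dz":0,"rx":0,"ry":0,"rz":-0.1},{"hand":-1,"dx":0.22,"dy":-0.8,"dz":0,"rx":0,"ry":0,"rz":-0.1},{"hand":-1,"dx":0.22,"dy":-1,"dz":0,"rx":0,"ry":0,"rz":-0.1},{"hand":-1,"dx":0.22,"dy":-1,"dz":0,"rx":0,"ry":0,"rz":-0.1},{"hand":-1,"dx":0.22,"dy":-1,"dz":0,"rx":0,"ry":0,"rz":-0.1},{"hand":-1,"dx":0.22,"dy":-1,"dz":0,"rx":0,"ry":0,"rz":-0.1},{"hand":-1,"dx":0.22,"dy":-1,"dz":0,"rx":0,"ry":0,"rz":-0.1},{"hand":-1,"dx":0.22,"dy":-1,"dz":0,"rx":0,"ry":0,"rz":-0.1}]'
python3 - <<'E'
from h import *
import cv2
cv2.imwrite("pics/w3.png",manip.get_image("wrist")); print(cam("wrist")[1],manip.read_state()["ee_pos"])
E
```

```text
t: 23.3
ee_pos: [0.5706, -0.0898, 0.2299]
ee_rot: [0.0, -0.157, 0.988, -0.0]
ft_force: [0.8, -0.9, -0.6]
gripper_width: 0.0855
finger_force: 0.0
t: 24.3
ee_pos: [0.6151, -0.2887, 0.2286]
ee_rot: [0.0, -0.001, 1.0, -0.0]
ft_force: [0.9, -1.1, -0.1]
gripper_width: 0.0854
finger_force: 0.0
[ 0.5441015  -0.29005008  0.37097637] [ 0.61501728 -0.28890789  0.22850904]
```

View pics/w3.png

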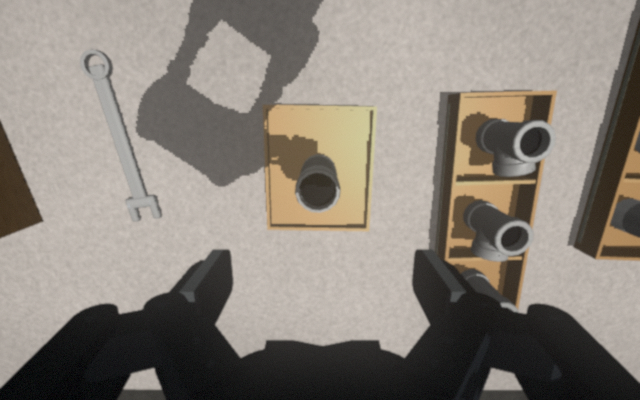

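The tee stands upright in its cell at (535,140). The nipple in the lid, at (318,188), is centred under the hand.

```bash
python3 -m creep '[{"hand":-1,"dx":0,"dy":-0.015,"dz":-0.1,"rx":0,"ry":0,"rz":0},{"hand":-1,"dx":0,"dy":-0.015,"dz":-0.25,"rx":0,"ry":0,"rz":0},{"hand":-1,"dx":0,"dy":-0.015,"dz":-0.4,"rx":0,"ry":0,"rz":0},{"hand":-1,"dx":0,"dy":-0.015,"dz":-0.55,"rx":0,"ry":0,"rz":0},{"hand":-1,"dx":0,"dy":-0.015,"dz":-0.68,"rx":0,"ry":0,"rz":0},{"hand":-1,"dx":0,"dy":-0.015,"dz":-0.76,"rx":0,"ry":0,"rz":0},{"hand":-1,"dx":0,"dy":-0.015,"dz":-0.8,"rx":0,"ry":0,"rz":0},{"hand":-1,"dx":0,"dy":-0.015,"dz":-0.815,"rx":0,"ry":0,"rz":0},{"hand":-1,"dx":0,"dy":-0.015,"dz":-0.815,"rx":0,"ry":0,"rz":0},{"hand":-1,"dx":0,"dy":-0.015,"dz":-0.815,"rx":0,"ry":0,"rz":0}]'
python3 -m creep '[{"hand":1,"dx":0,"dy":0,"dz":0,"rx":0,"ry":0,"rz":0},{"hand":1,"dx":0,"dy":0,"dz":0,"rx":0,"ry":0,"rz":0},{"hand":1,"dx":0,"dy":0,"dz":0,"rx":0,"ry":0,"rz":0},{"hand":1,"dx":0,"dy":0,"dz":0,"rx":0,"ry":0,"rz":0},{"hand":1,"dx":0,"dy":0,"dz":0,"rx":0,"ry":0,"rz":0},{"hand":1,"dx":0,"dy":0,"dz":0,"rx":0,"ry":0,"rz":0},{"hand":1,"dx":0,"dy":0,"dz":0,"rx":0,"ry":0,"rz":0},{"hand":1,"dx":0,"dy":0,"dz":0,"rx":0,"ry":0,"rz":0},{"hand":1,"dx":0,"dy":0,"dz":0,"rx":0,"ry":0,"rz":0},{"hand":1,"dx":0,"dy":0,"dz":0,"rx":0,"ry":0,"rz":0}]' 60
```

```text
t: 25.35
ee_pos: [0.6157, -0.2935, 0.067]
ee_rot: [0.001, -0.0, 1.0, -0.001]
ft_force: [-1.1, 0.8, 0.8]
gripper_width: 0.0855
finger_force: 0.0
t: 26.35
ee_pos: [0.6153, -0.2933, 0.066]
ee_rot: [0.001, -0.0, 1.0, -0.0]
ft_force: [0.1, -1.0, 5.0]
gripper_width: 0.0407
finger_force: 61.1
```

```bash
python3 -m creep '[{"hand":1,"dx":0,"dy":0,"dz":0.15,"rx":0,"ry":0,"rz":0},{"hand":1,"dx":0,"dy":0,"dz":0.35,"rx":0,"ry":0,"rz":0},{"hand":1,"dx":0,"dy":0,"dz":0.55,"rx":0,"ry":0,"rz":0},{"hand":1,"dx":0,"dy":0,"dz":0.7,"rx":0,"ry":0,"rz":0},{"hand":1,"dx":0,"dy":0.15,"dz":0.75,"rx":0,"ry":0,"rz":0},{"hand":1,"dx":-0.1,"dy":0.35,"dz":0.75,"rx":0,"ry":0,"rz":0},{"hand":1,"dx":-0.2,"dy":0.55,"dz":0.75,"rx":0,"ry":0,"rz":0},{"hand":1,"dx":-0.3,"dy":0.75,"dz":0.75,"rx":0,"ry":0,"rz":0},{"hand":1,"dx":-0.4,"dy":0.95,"dz":0.75,"rx":0,"ry":0,"rz":0},{"hand":1,"dx":-0.4,"dy":1,"dz":0.75,"rx":0,"ry":0,"rz":0}]'
python3 -m creep '[{"hand":1,"dx":-0.1,"dy":0.15,"dz":0,"rx":0,"ry":0,"rz":0},{"hand":1,"dx":-0.2,"dy":0.35,"dz":0,"rx":0,"ry":0,"rz":0},{"hand":1,"dx":-0.295,"dy":0.55,"dz":0,"rx":0,"ry":0,"rz":0},{"hand":1,"dx":-0.295,"dy":0.75,"dz":0,"rx":0,"ry":0,"rz":0},{"hand":1,"dx":-0.295,"dy":0.9,"dz":0,"rx":0,"ry":0,"rz":0},{"hand":1,"dx":-0.295,"dy":0.97,"dz":0,"rx":0,"ry":0,"rz":0},{"hand":1,"dx":-0.295,"dy":0.97,"dz":-0.1,"rx":0,"ry":0,"rz":0},{"hand":1,"dx":-0.295,"dy":0.97,"dz":-0.25,"rx":0,"ry":0,"rz":0},{"hand":1,"dx":-0.295,"dy":0.97,"dz":-0.4,"rx":0,"ry":0,"rz":0},{"hand":1,"dx":-0.295,"dy":0.97,"dz":-0.55,"rx":0,"ry":0,"rz":0}]'
python3 -m creep '[{"hand":1,"dx":0,"dy":0,"dz":-0.05,"rx":0,"ry":0,"rz":0},{"hand":1,"dx":0,"dy":0,"dz":-0.1,"rx":0,"ry":0,"rz":0},{"hand":1,"dx":0,"dy":0,"dz":-0.14,"rx":0,"ry":0,"rz":0},{"hand":1,"dx":0,"dy":0,"dz":-0.16,"rx":0,"ry":0,"rz":0},{"hand":1,"dx":0,"dy":0,"dz":-0.18,"rx":0,"ry":0,"rz":0},{"hand":1,"dx":0,"dy":0,"dz":-0.19,"rx":0,"ry":0,"rz":0},{"hand":1,"dx":0,"dy":0,"dz":-0.195,"rx":0,"ry":0,"rz":0},{"hand":1,"dx":0,"dy":0,"dz":-0.2,"rx":0,"ry":0,"rz":0},{"hand":1,"dx":0,"dy":0,"dz":-0.2,"rx":0,"ry":0,"rz":0},{"hand":1,"dx":0,"dy":0,"dz":-0.2,"rx":0,"ry":0,"rz":0}]'
```

```text
t: 27.35
ee_pos: [0.5311, -0.0883, 0.2126]
ee_rot: [-0.003, -0.002, 1.0, 0.002]
ft_force: [-0.0, 0.1, -3.2]
gripper_width: 0.0407
finger_force: 61.7
t: 28.35
ee_pos: [0.4756, 0.1004, 0.1035]
ee_rot: [-0.001, -0.0, 1.0, -0.0]
ft_force: [0.2, 0.2, -3.4]
gripper_width: 0.0406
finger_force: 61.9
t: 29.35
ee_pos: [0.4763, 0.1011, 0.0659]
ee_rot: [0.001, -0.0, 1.0, -0.0]
ft_force: [-0.2, -0.3, 2.1]
gripper_width: 0.0405
finger_force: 62.3
```

In contact with the floor; release, lift and look.

```bash
python3 -m creep '[{"hand":-1,"dx":0,"dy":0,"dz":0,"rx":0,"ry":0,"rz":0},{"hand":-1,"dx":0,"dy":0,"dz":0,"rx":0,"ry":0,"rz":0},{"hand":-1,"dx":0,"dy":0,"dz":0,"rx":0,"ry":0,"rz":0},{"hand":-1,"dx":0,"dy":0,"dz":0,"rx":0,"ry":0,"rz":0},{"hand":-1,"dx":0,"dy":0,"dz":0,"rx":0,"ry":0,"rz":0},{"hand":-1,"dx":0,"dy":0,"dz":0.1,"rx":0,"ry":0,"rz":0},{"hand":-1,"dx":0,"dy":0,"dz":0.3,"rx":0,"ry":0,"rz":0},{"hand":-1,"dx":0,"dy":0,"dz":0.5,"rx":0,"ry":0,"rz":0},{"hand":-1,"dx":0,"dy":0,"dz":0.7,"rx":0,"ry":0,"rz":0},{"hand":-1,"dx":0,"dy":0,"dz":0.9,"rx":0,"ry":0,"rz":0}]'
python3 -m creep '[{"hand":-1,"dx":-0.1,"dy":0,"dz":0.1,"rx":0,"ry":0,"rz":0},{"hand":-1,"dx":-0.3,"dy":0,"dz":0.2,"rx":0,"ry":0,"rz":0},{"hand":-1,"dx":-0.5,"dy":0,"dz":0.3,"rx":0,"ry":0,"rz":0},{"hand":-1,"dx":-0.5,"dy":0,"dz":0.3,"rx":0,"ry":0,"rz":0},{"hand":-1,"dx":-0.5,"dy":0,"dz":0.3,"rx":0,"ry":0,"rz":0},{"hand":-1,"dx":-0.5,"dy":0,"dz":0.3,"rx":0,"ry":0,"rz":0},{"hand":-1,"dx":-0.5,"dy":0,"dz":0.3,"rx":0,"ry":0,"rz":0},{"hand":-1,"dx":-0.5,"dy":0,"dz":0.3,"rx":0,"ry":0,"rz":0},{"hand":-1,"dx":-0.5,"dy":0,"dz":0.3,"rx":0,"ry":0,"rz":0},{"hand":-1,"dx":-0.5,"dy":0,"dz":0.3,"rx":0,"ry":0,"rz":0}]'
python3 - <<'E'
from h import *
import cv2
cv2.imwrite("pics/f.png",cv2.resize(manip.get_image("side")[60:360,230:450],None,fx=2,fy=2,interpolation=cv2.INTER_CUBIC))
E
```

```text
t: 30.35
ee_pos: [0.4755, 0.1011, 0.2469]
ee_rot: [0.0, -0.0, 1.0, -0.0]
ft_force: [1.2, 0.3, -0.4]
gripper_width: 0.0853
finger_force: 0.0
t: 31.35
ee_pos: [0.3759, 0.1011, 0.3049]
ee_rot: [-0.0, -0.0, 1.0, 0.0]
ft_force: [0.5, -0.6, 0.3]
gripper_width: 0.0853
finger_force: 0.0
```

View pics/f.png

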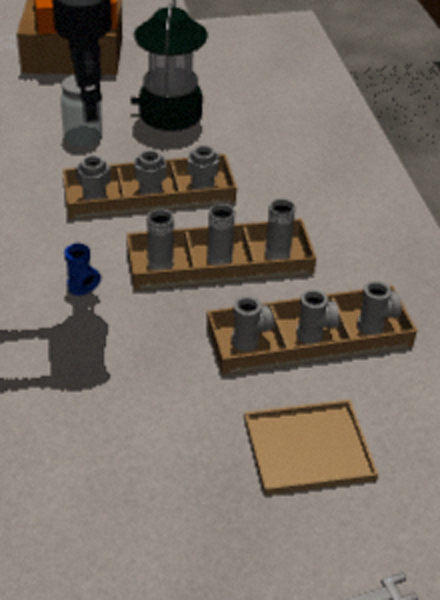

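Each carton now holds three of a kind, all upright: unions at crop (93–203,160), nipples at (160–282,225) and tees at (247–376,310). The lid at (310,447) is empty, and the lantern, jar and wrench look undisturbed.

```bash
python3 -c "
from workcell import manip
print(manip.finish_job())"
```

```text
the job is handed in; nothing more can be done
None
```

The three strays are back in their own cartons, all upright in the last picture with the lid empty and the lantern, jar and wrench looking undisturbed; the job was handed in at about 31 s, and the hand-in returned no verdict.

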